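Index the rotary stop to its third click

ROBOT

A 7-joint arm with a two-finger parallel gripper is mounted at the origin on the work surface. World frame = base frame: x ahead of the robot, y to its left, z up, the work surface at z = 0. Lengths are in mm, angles in rad, forces in N, time in s.
With the tool pointing down it reaches from about 400 to 850 mm from the base axis. Payload 6.9 kg.
Tool frame: the origin (TCP) lies at the centre of the arm's flange, where the gripper is bolted on; the fingertips stand 173 mm ahead of it and the grasp point (between the pads) lies 155 mm ahead of it; z points along the fingers, y is the direction in which the jaws open and shut (so a half turn about z gives the same grasp; the last joint's range is limited). The gripper opens to 85 mm and grips with 20 to 120 N. Pads are 22 mm wide; open, the fingers measure 114 mm over their backs; the gripper's body (76 mm by 85 mm) begins 54 mm behind the grasp point. The pads swing forward as they close: fully open they stand 13 mm farther back than shut.
Start: joints at [1.405, 0.507, -0.238, 1.5, 0.126, 1.149, -0.155], TCP at [167.159, -602.226, 404.675] pointing down, gripper open.
Joint ranges: [-3.08, 3.08], [-0.24, 2.05], [-1.43, 1.35], [0, 2.5], [-1.52, 4.66], [0.17, 1.96], [-2.89, 2.89]. Speed limits (rad/s): [2.39, 2.39, 3.14, 3.14, 3.14, 3.14, 3.14].

INTERFACE

Orientations are given as a 3x3 rotation matrix whose columns are the frame's x, y, z axes.
In Python, from cell import robot gives the robot as it stands.
- The arm moves only by the tool servo_tool, never from a script. Its argument "deltas" is a list of rows, each a list of 3 entries, a list of its own where there are three numbers: the turn, a rotation vector about the tool's x, y, z in degrees, then the shift along the tool's x, y, z in m, then the opening in per cent of the stroke, from 0 (shut) to 100 (fully open). A call has 1 to 12 rows; each row shifts and turns the commanded pose from where the row before left it, along the tool's axes as they then stand; what a row does not reach is not made up. A row lasts 1/8 s, in which the tool goes at most 62.5 mm and 10.7 degrees, less where a joint would pass 70% of its speed; a pose out of reach is approached as far as the arm can. A call is refused whole if a number of a shift passes 0.0625 or a number of a turn 10.7, either way. A call with a gripper value outside its range is refused whole. The fingers move at their own pace and stop on an object; "grip_force" is the grip in N (left out, the last holds). Time passes only in rows, so rows that do not move let the fingers close. It gives the time, the measured TCP pose, the force and the opening at its end, in the units of the state.
- robot.observe(): the state, without advancing time (a new reading comes with each control period).
- robot.grab_frame(name): name is "side" or "top"; returns a dict with "img" (384x512x3 uint8, blue, green, red), "fovy" (degrees; the focal length in pixels is half the picture's height over the tangent of half this angle, whatever the lens; pixels are square), "cx", "cy" (the principal point, pixels), "origin" and "orientation" of the camera in the world. Camera axes: x right, y down, z forward; pixel columns grow to the right and rows downward; lengths in mm; the calibration is good to about 2 mm. A picture is of the moment at which its call begins. There is no depth.
- robot.job_done(): hands the job in, once; it reports no verdict.
Trained networks look in the newest picture that a camera, given by its name, has taken for a name from the list of things; names that differ only in an ending like _2 or _b are one class to them, and where a whole thing is asked for, a point or a joint stands for the part that bears it (a point fixed in the world has none). Each returns a list of dicts, best first, with "confidence" (0 to 1); they miss things now and then, are a little off and sometimes report something else, mostly with a low value. They report only what shows in the picture. A call takes as long as a camera call. They do not tell look-alikes from the thing itself.
- robot.recognise(camera, thing): "pixel" ([column, row] in pixels, amid what is visible of it).
- robot.tip_of(camera, thing): "pixel" ([column, row] in pixels: a listed point, or the origin of a listed thing).
The state is a dict: "time_s": time; "joints": joint angles; "joint_velocities": joint speeds; "joint_efforts": joint torques, N m; "position": TCP position; "orientation": TCP orientation; "ft_force": force on the tool from outside, world axes, zero at the start; "wrist_torque": the same for the moment, N m; "width": finger opening in mm.
Only numpy, scipy, OpenCV 4.12 (cv2) and the standard library are available. Lean on these libraries where they do the work, as an engineer would, in place of code of your own. Each camera call takes 0.05 s, during which the arm holds its last target.

TASK

The empty glue pot has been left on the work rest of the rotary stop, in the way of its swinging stop arm: lift it off by its handle and set it down upright, without dropping it, on the bench beside the fixture, where the arm cannot reach it. Then turn the knob clockwise from its zero stop, counting the clicks, to the third stop and no further, and finish while still gripping the knob there: do not let go. The arm must not hit the pot, and the other things on the bench stay where they are.

Things in the scene. Friction and masses are not known exactly. Their poses are not given: they have to be found in the camera images.
- knob (a joint): Knob angle (rad): 0 at the zero stop, where it starts; grows clockwise seen from above. Stops (detents) every 24 deg: first 0.419, second 0.838, third 1.257, fourth 1.676, fifth 2.094. Turning meets up to 0.15 N m a quarter of the way to the next stop, none on the crest half-way, then is pulled into the stop; friction 0.02 N m. It stays in a stop when let go.
- knob_grip (a point): Point on the knob's vertical turning axis, 75 mm above the bench, in its wing grip: an upright black bar 48 mm long, 16 mm thick, top 92 mm above the bench, gripped from above across its thickness. x axis: along the bar and the way the stop arm points; z up; turns with the knob. Under the bar: a disc 64 mm across, top 42 mm above the bench, that carries the arm.
- stop_tip (a point): Middle of the steel stop face (8 x 34 mm, top 55 mm above the bench) at the end of the knob's stop arm, 150 mm from the knob's axis. The arm is a flat bar 16 mm wide, top 48 mm above the bench. From zero to the third stop it swings 72 deg clockwise, to lie over the middle of the work rest. Axes as knob_grip.
- rest_top (a point): Centre of the top of the work rest: square wooden block 120 x 120 mm, top 30 mm above the bench, part of the fixture, which is fixed to the bench. z up; the knob's axis is 125 mm away along +y. The plywood baseboard (12 mm thick) ends 75 mm from here towards -y, 205 mm towards +y, 90 mm either way in x. The bench is free beyond the board's -y end.
- pot_handle (a point): Centre of the glue pot's handle, 124 mm above the pot's underside: a level wooden grip 14 x 14 mm thick, 66 mm long, over the middle of the pot, with a wire bow at each end. x axis: along the grip; z up. Open below the grip down to the rim, 70 mm above the underside.
- pot_center (a point): Centre of the glue pot, half-way up the can, 35 mm above its underside. An empty open steel can 72 mm in diameter, 70 mm high, about 0.3 kg, standing on the work rest at the start. Axes as pot_handle.
- jigsaw: Jigsaw standing on its shoe, blue and grey, 170 x 70 mm, 190 mm tall; bystander, leave alone. Origin at the centre of its underside.
- clamp: Bar clamp lying flat, steel with a dark wooden handle, 310 x 110 mm, 30 mm high; bystander. Origin under the middle of its bar.
- offcut: Plywood offcut lying flat, 160 x 70 x 18 mm; bystander. Origin at the centre of its underside.
- pencil: Flat carpenter's pencil, 165 mm long, 7 mm thick; bystander. Origin under its middle.
Things that resemble listed ones, but are neither listed nor needed, are in the scene too. What is shaped like the part that bears pot_handle but green is not meant.

How it is judged (in metres and radians):
On the way, in this order (a step that is already met when the one before it is completed fails the run):
1. the pot is lifted clear of the work rest by the handle (height (world z) of pot_center above 0.08 m and contact force between the fingers and pot above 0.5 N and value of joint knob below 0.2 rad), for 0.1 s.
2. the pot stands upright on the bench beside the fixture, out of the arm's reach, let go, with the knob still at zero (height (world z) of pot_center below 0.041 m and angle between pot_center's own z axis and vertical below 0.1 rad and horizontal distance between pot_center and knob_grip above 0.19 m and horizontal distance between pot_center and rest_top below 0.4 m and linear speed of pot below 0.03 m/s and contact force between the fingers and pot below 0.1 N and value of joint knob below 0.2 rad), for 0.2 s.
3. the knob is at the third stop, gripped by the fingers (value of joint knob between 1.1567 and 1.3567 rad and contact force between the fingers and knob above 2 N), for 0.3 s.
At the end, for the whole second after the job is handed in: The fingers still grip the knob (over 2 N) with it at rest in the third stop (1.257 rad, within 0.1), and the glue pot stands untouched and at rest on the bench, upright within 0.1 rad, more than 190 mm from the knob's axis and within 400 mm of the work rest's centre (all of step 3 and velocity of joint knob between -0.05 and 0.05 rad/s and height (world z) of pot_center below 0.041 m and angle between pot_center's own z axis and vertical below 0.1 rad and horizontal distance between pot_center and knob_grip above 0.19 m and horizontal distance between pot_center and rest_top below 0.4 m and linear speed of pot below 0.03 m/s and contact force between the fingers and pot below 0.1 N); the arm keeps its last pose, push and grip.
It fails at once if the knob is turned past the third stop, over the next crest (value of joint knob above 1.46615 rad).
It fails at once if the knob or its stop arm hits the pot (contact force between knob and pot above 1 N).
It fails at once if the pot is dropped (falls freely) (contact force between anything else and pot below 0.05 N and linear speed of pot above 0.4 m/s).
It fails at once if the pot is tipped over (angle between pot_center's own z axis and vertical above 0.8 rad).
It fails at once if the jigsaw, clamp, offcut or pencil is moved over 30 mm (distance of any of jigsaw, clamp, offcut, pencil from where it was at the start of the episode above 0.03 m).
It also fails if it takes over 64 s, if anything falls off the work surface, if the arm or the gripper's body presses on something with over 40 N, if the wrist force passes 120 N, or if a joint passes its speed limit or range.

## Working session

There is one attempt and no reset: what is moved stays moved. The work goes in short steps, Python scripts to look and compute and a tool call to move; the robot and the scene stay as the last step left them, time stands still between calls to the robot, and variables do not carry over. Pictures are saved under pics/ and viewed, and the job is handed in when it is done.

Besides the shell and the picture viewer there is one more tool, called after "Emit:" in YAML: its name, and indented under it one key for each argument. servo_tool: Moves the arm, as the interface text tells. Its arguments: {"type":"object","properties":{"deltas":{"type":"array","items":{"type":"array"}},"grip_force":{"type":"number"}},"required":["deltas"]}

```bash
mkdir -p pics; ls
cat > h.py <<'E'
import numpy as np, cv2, json
from cell import robot
def cam(f):
    h=f["img"].shape[0]; fl=h/2/np.tan(np.radians(f["fovy"])/2)
    return fl,f["cx"],f["cy"],np.array(f["origin"]),np.array(f["orientation"])
def ray(f,p):
    fl,cx,cy,o,R=cam(f); d=R@np.array([(p[0]-cx)/fl,(p[1]-cy)/fl,1]); return o,d/np.linalg.norm(d)
def atz(f,p,z):
    o,d=ray(f,p); return o+d*(z-o[2])/d[2]
def proj(f,P):
    fl,cx,cy,o,R=cam(f); c=R.T@(np.array(P)-o); return [cx+fl*c[0]/c[2],cy+fl*c[1]/c[2]]
E
python3 - <<'E'
from h import *
s=robot.observe(); print(s)
for n in("side","top"):
    f=robot.grab_frame(n); cv2.imwrite(f"pics/{n}0.png",f["img"]); print(n,{k:f[k] for k in f if k!="img"})
    for t in ["knob_grip","stop_tip","rest_top","pot_handle","pot_center","jigsaw","clamp","offcut","pencil"]:
        print(t,[(np.round(r["pixel"]),round(r["confidence"],2)) for r in robot.tip_of(n,t)])
E
```

```text
pics
{'time_s': 0.0, 'joints': array([ 1.40548988,  0.50836742, -0.23753436,  1.50113847,  0.12568127,
        1.14887552, -0.15478003]), 'joint_velocities': array([-4.87035129e-04,  1.77632705e-03,  3.78594692e-04, -2.67775540e-04,
       -4.36717119e-05,  1.78727719e-03, -9.60358609e-04]), 'joint_efforts': array([-1.41016640e-04, -6.20594215e+01, -2.18675919e+00, -2.49652576e+01,
        1.24443855e-02,  1.20050000e-02,  1.80330652e-06]), 'position': array([ 167.08083858, -602.0596519 ,  403.80938368]), 'orientation': array([[ 9.63545151e-01,  2.67545331e-01, -4.87536240e-04],
       [ 2.67545775e-01, -9.63543591e-01,  1.73392814e-03],
       [-5.85804218e-06, -1.80115631e-03, -9.99998378e-01]]), 'ft_force': array([-0.13338973,  0.34003109, -0.61434127]), 'wrist_torque': array([ 0.0206638 , -0.01172234,  0.04695064]), 'width': 85.09608611089973}
side {'fovy': 55.397409149781254, 'cx': 254.38366536561077, 'cy': 191.07393653930362, 'origin': array([285.14843191, 689.96916394, 957.3363082 ]), 'orientation': array([[-0.94184038, -0.25827859,  0.21500898],
       [-0.33568107,  0.692636
[... 516 characters left out ...]
.59842419971068, 'cy': 191.49990942780065, 'origin': array([ 284.85449288,  -42.62033238, 1330.73313713]), 'orientation': array([[ 0.05444664, -0.97718364,  0.20529903],
       [-0.99851197, -0.05265184,  0.01419934],
       [-0.00306599, -0.20576665, -0.97859628]])}
knob_grip [(array([133., 152.]), 0.21)]
stop_tip [(array([228., 141.]), 0.72)]
rest_top [(array([258., 176.]), 0.61)]
pot_handle [(array([343., 153.]), 0.64), (array([257., 163.]), 0.61)]
pot_center [(array([339., 166.]), 0.94), (array([257., 172.]), 0.66), (array([257., 175.]), 0.6)]
jigsaw [(array([132., 152.]), 0.65)]
clamp [(array([ 95., 239.]), 0.63)]
offcut [(array([381., 180.]), 0.87)]
pencil [(array([374., 271.]), 0.75)]
```

Run:
```python
import cv2
for n in("side","top"):
    i=cv2.imread(f"pics/{n}0.png"); cv2.imwrite(f"pics/{n}0b.png",cv2.resize(i,(800,600),interpolation=cv2.INTER_CUBIC))
```

```text
(no output)
```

View pics/side0b.png

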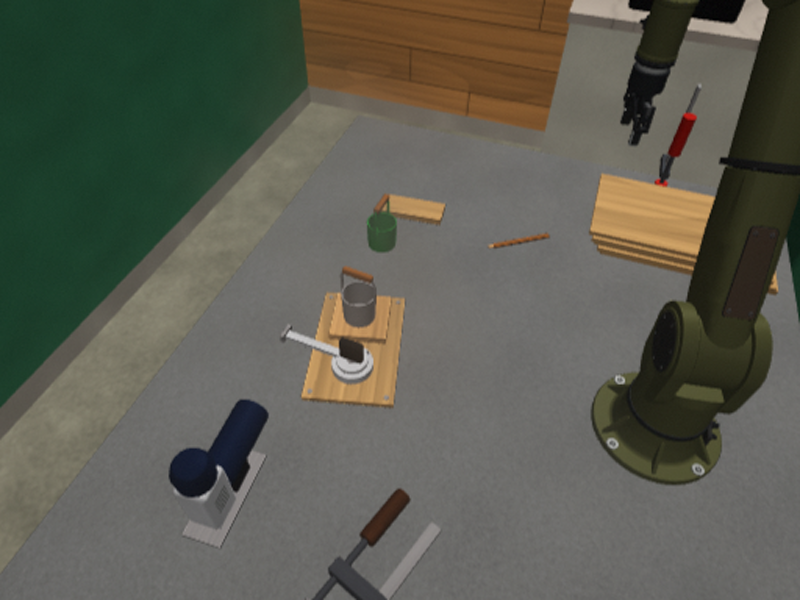

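View pics/top0b.png

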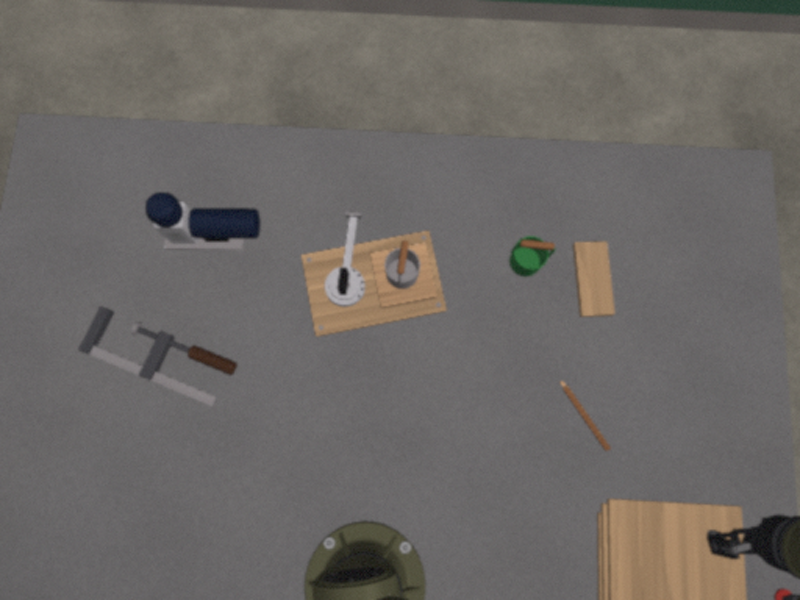

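The side view shows the grey pot on the rest at about (360,300) of the 800-px view, with the knob at (350,352). The green look-alike is at (382,230). The top view shows the stop arm pointing to +x, the pot on the rest at (402,265) and free bench to the right of the board at about x=445. Next I'll zoom in to measure.

Run:
```python
import cv2
i=cv2.imread("pics/top0.png")[125:225,185:305]; cv2.imwrite("pics/topz.png",cv2.resize(i,None,fx=6,fy=6,interpolation=cv2.INTER_CUBIC))
i=cv2.imread("pics/side0.png")[160:265,175:275]; cv2.imwrite("pics/sidez.png",cv2.resize(i,None,fx=5.6,fy=5.6,interpolation=cv2.INTER_CUBIC))
```

```text
(no output)
```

View pics/topz.png

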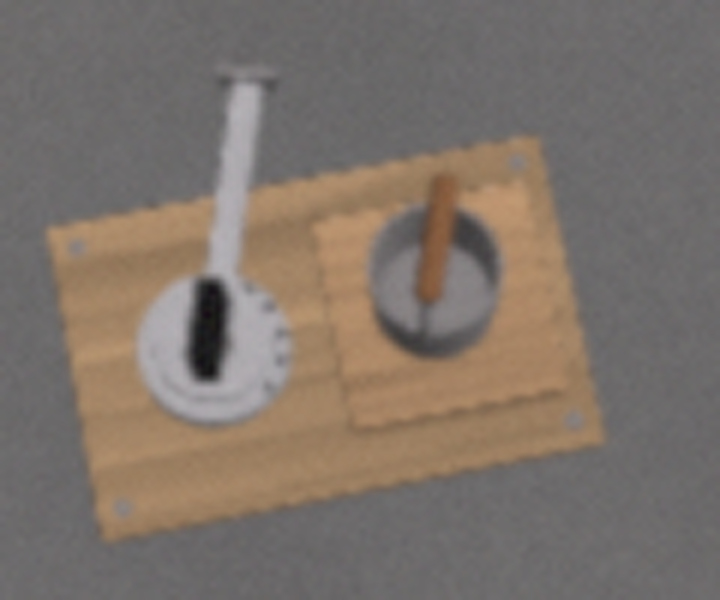

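View pics/sidez.png

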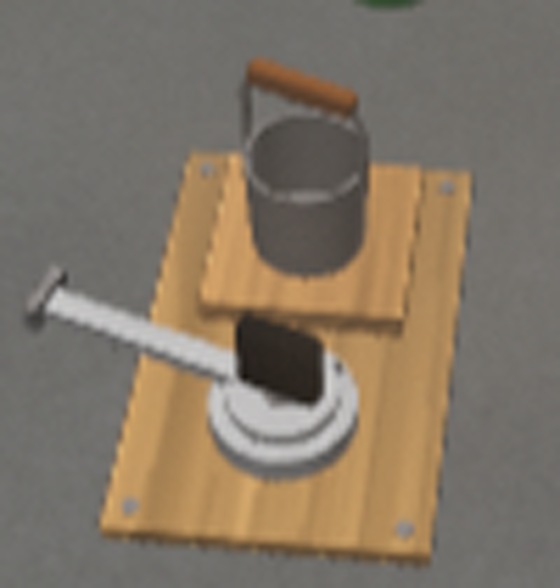

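```bash
cat > fit.py <<'E'
from h import *
from scipy.optimize import least_squares
ft=robot.grab_frame("top"); fs=robot.grab_frame("side")
T=lambda p:((p[0]+.5)/6-.5+185,(p[1]+.5)/6-.5+125)
S=lambda p:((p[0]+.5)/5.6-.5+175,(p[1]+.5)/5.6-.5+160)
obs=[(ft,T(p),q) for p,q in [((47,230),(90,205,12)),((540,138),(90,-75,12)),((605,439),(-90,-75,12)),((103,537),(-90,205,12)),((315,225),(60,60,30)),((525,183),(60,-60,30)),((563,388),(-60,-60,30)),((355,424),(-60,60,30))]]
obs+=[(fs,S(p),q) for p,q in [((193,153),(90,-75,12)),((470,172),(-90,-75,12)),((430,548),(-90,205,12)),((102,526),(90,205,12)),((420,168),(-60,-60,30)),((403,318),(-60,60,30)),((203,302),(60,60,30))]]
def W(v,q):
    c,s=np.cos(v[2]),np.sin(v[2]); return np.array([v[0]+c*q[0]-s*q[1],v[1]+s*q[0]+c*q[1],q[2]])
def r(v): return np.concatenate([np.array(proj(f,W(v,q)))-p for f,p,q in obs])
def tri(a,b):
    def g(P): return np.r_[np.array(proj(ft,P))-a,np.array(proj(fs,P))-b]
    z=least_squares(g,[550,-100,80]); return z.x,z.fun
if __name__=="__main__":
    v=least_squares(r,[550,-100,0]); print(v.x,np.degrees(v.x[2])); print(np.round(v.fun.reshape(-1,2),1).tolist())
    v=v.x; print("knob axis",W(v,(0,125,75)))
    # bar
    for a,b in [((209,282),(280,318)),]: pass
    f=lambda *x:None
    # knob bar ends top view, z=92
    print("bar ends top",[atz(ft,T(p),92)for p in((212,281),(207,372))])
    print("bar ends side top edge",[atz(fs,S(p),92)for p in((238,315),(325,352))])
    print("stop tip top",atz(ft,T((247,74)),55), "side",atz(fs,S((50,276)),55))
    for a,b in [((443,178),(253,68)),((428,298),(354,103))]: print("handle end",tri(T(a),S(b)))
    print("rim c top z100",atz(ft,T((436,265)),100))
    print("rim c side z100",atz(fs,S((309,158)),100))
    print("bottom, top z30",atz(ft,T((432,318)),30))
E
python3 fit.py
```

```text
[ 6.13695035e+02 -4.15638489e+01  2.51782342e-01] 14.426065569092088
[[-0.0, -0.4], [-0.2, -0.9], [0.4, 0.4], [-0.1, 0.7], [-0.6, -0.8], [0.0, -0.7], [1.3, -0.1], [-0.3, 1.0], [-0.5, -0.7], [0.8, -0.1], [0.4, 1.4], [-0.5, 0.2], [0.9, -0.4], [0.3, 0.0], [-0.8, -0.1]]
knob axis [582.55372294  79.49489162  75.        ]
bar ends top [array([603.4122953 ,  77.66314857,  92.        ]), array([554.85339601,  76.82868192,  92.        ])]
bar ends side top edge [array([608.2253043 ,  76.65839294,  92.        ]), array([555.11474343,  83.59613101,  92.        ])]
stop tip top [730.35580193  70.3796394   55.        ] side [733.37429085  61.58208435  55.        ]
handle end (array([645.54723758, -39.71537382, 157.68092176]), array([-0.00317459, -0.03239285,  0.03176758,  0.01146839]))
handle end (array([584.01095276, -35.48818874, 156.11045853]), array([-8.93314966e-05, -1.21914636e-03,  1.19490475e-03,  4.14500931e-04]))
rim c top z100 [616.11310085 -38.36331949 100.        ]
rim c side z100 [612.98114465 -36.46135381 100.        ]
bottom, top z30 [605.02432627 -37.48609661  30.        ]
```

Run:
```python
from h import *
f=robot.grab_frame("top"); print("green",atz(f,(339,166),35),"offcut",atz(f,(381,180),0),"pencil",atz(f,(374,271),0))
```

```text
green [ 657.25343099 -304.87555978   35.        ] offcut [ 626.40992401 -452.31558925    0.        ] pencil [ 326.482613  -426.9571224    0.       ]
```

Emit:
servo_tool:
  deltas:
    - [[0,0,0],[0.02,-0.015,-0.02],100]
    - [[0,0,0],[0.04,-0.03,-0.02],100]
    - [[0,0,0],[0.04,-0.03,0],100]
    - [[0,0,0],[0.04,-0.03,0],100]
    - [[0,0,0],[0.04,-0.03,0],100]
    - [[0,0,0],[0.04,-0.03,0],100]
    - [[0,0,0],[0.04,-0.03,0],100]
    - [[0,0,0],[0.04,-0.03,0],100]
    - [[0,0,0],[0.04,-0.03,0],100]
    - [[0,0,0],[0.04,-0.03,0],100]
    - [[0,0,0],[0.04,-0.03,0],100]
    - [[0,0,0],[0.04,-0.03,0],100]

```text
time_s: 2.65
position: [518.7, -144.0, 446.0]
orientation: [[0.963, 0.268, 0.002], [0.268, -0.963, -0.0], [0.001, 0.001, -1.0]]
ft_force: [1.0, -0.4, -0.2]
width: 85.7
```

Emit:
servo_tool:
  deltas:
    - [[0,0,-10.7],[0,0,0],100]
    - [[0,0,-10.7],[0,0,0],100]
    - [[0,0,-10.7],[0,0,0],100]
    - [[0,0,-10.7],[0,0,0],100]
    - [[0,0,-10.7],[0,0,0],100]
    - [[0,0,-10.7],[0,0,0],100]
    - [[0,0,-10.7],[0,0,0],100]
    - [[0,0,-10.7],[0,0,0],100]
    - [[0,0,-10.7],[0,0,0],100]
    - [[0,0,-10.7],[0,0,0],100]
    - [[0,0,-10.7],[0,0,0],100]
    - [[0,0,-10.7],[0,0,0],100]

```text
time_s: 4.15
position: [517.9, -145.4, 445.8]
orientation: [[-0.812, 0.583, 0.001], [0.583, 0.812, -0.001], [-0.001, -0.0, -1.0]]
ft_force: [-0.2, 0.3, -0.4]
width: 85.0
```

Emit:
servo_tool:
  deltas:
    - [[0,0,-10.7],[0,0,0],100]
    - [[0,0,-10.7],[0,0,0],100]
    - [[0,0,-10.7],[0,0,0],100]
    - [[0,0,0],[0,0,0],100]

```text
time_s: 4.65
position: [518.0, -145.8, 445.4]
orientation: [[-0.998, 0.07, 0.001], [0.07, 0.998, -0.0], [-0.001, -0.0, -1.0]]
ft_force: [0.4, -0.3, -0.2]
width: 85.3
```

Run:
```python
from h import *
s=robot.observe(); print(s["joints"].round(3),s["position"].round(1)); R=s["orientation"]; print(np.degrees(np.arctan2(R[1,0],R[0,0])))
print(R.T@(np.array([615,-37.5,380])-s["position"]))
```

```text
[ 0.942  0.519 -1.144  1.655  0.49   1.289  1.208] [ 518.  -145.8  445.4]
175.99712848542194
[-89.16214351 114.8610188   65.40931676]
```

Emit:
servo_tool:
  deltas:
    - [[0,0,0],[-0.03,0.038,0.005],100]
    - [[0,0,0],[-0.03,0.038,0.02],100]
    - [[0,0,0],[-0.029,0.039,0.02],100]
    - [[0,0,0],[0,0,0.02],100]
    - [[0,0,0],[0,0,0],100]
    - [[0,0,0],[0,0,0],100]

```text
time_s: 5.4
position: [614.8, -38.4, 380.8]
orientation: [[-0.997, 0.072, 0.001], [0.072, 0.997, -0.001], [-0.001, -0.0, -1.0]]
ft_force: [-0.0, 0.1, 0.9]
width: 85.2
```

```bash
cat > st.py <<'E'
from h import *
import sys
s=robot.observe(); print(s["time_s"],s["joints"].round(3),s["position"].round(1),s["ft_force"].round(1),s["wrist_torque"].round(2)); R=s["orientation"]; print(np.degrees(np.arctan2(R[1,0],R[0,0])),s["width"])
def z(n,c,fn,k):
    f=robot.grab_frame(n); i=f["img"][c[1]:c[3],c[0]:c[2]]; cv2.imwrite("pics/"+fn,cv2.resize(i,None,fx=k,fy=k,interpolation=cv2.INTER_CUBIC)); return f
E
python3 - <<'E'
from st import *
z("top",(190,110,310,220),"t1.png",5); f=z("side",(160,100,290,240),"s1.png",4)
g=s["position"]+155*R[:,2]; print(g)
E
```

```text
5.4 [ 0.594  0.675 -1.03   1.556  0.6    1.255  0.968] [614.8 -38.4 380.8] [-0.   0.1  0.9] [-0.01 -0.03 -0.04]
175.86643634849693 85.21839238822115
[614.981122   -38.51775331 225.79865603]
```

View pics/t1.png

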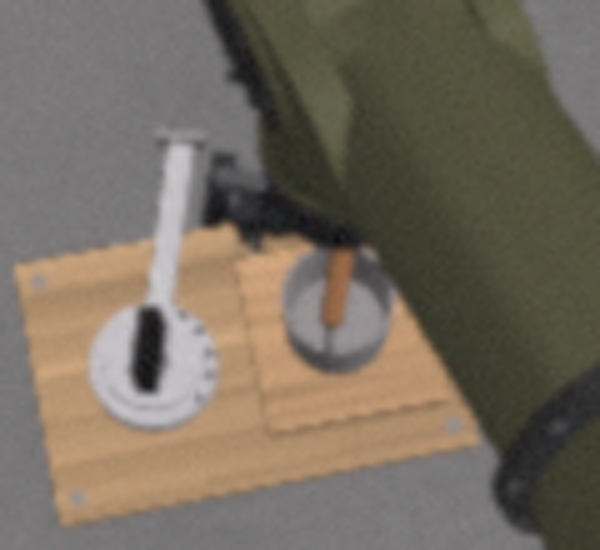

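View pics/s1.png

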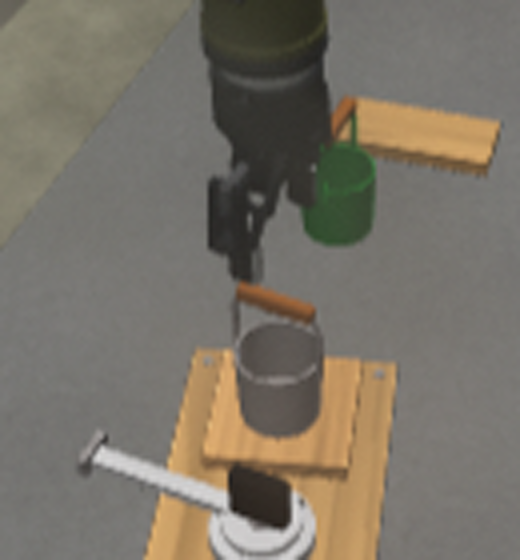

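The gripper is above the handle, with a finger on either side of it, and the green pot is farther back. Now I'll go down and grip.

Emit:
servo_tool:
  deltas:
    - [[0,0,0],[0,0.001,0.02],100]
    - [[0,0,0],[0,0,0.02],100]
    - [[0,0,0],[0,0,0.02],100]
    - [[0,0,0],[0,0,0.012],100]
    - [[0,0,0],[0,0,0],100]
  grip_force: 40

```text
time_s: 6.12
position: [614.8, -37.3, 306.4]
orientation: [[-0.998, 0.069, -0.002], [0.069, 0.998, 0.0], [0.002, 0.0, -1.0]]
ft_force: [0.2, -0.9, 0.3]
width: 85.7
```

Run:
```python
from st import *
f=z("side",(180,120,280,230),"s2.png",5)
```

```text
6.125 [ 0.571  0.745 -0.982  1.652  0.675  1.123  0.903] [614.8 -37.3 306.4] [ 0.2 -0.9  0.3] [-0.02  0.03 -0.07]
176.02839575669958 85.68189830546201
```

View pics/s2.png

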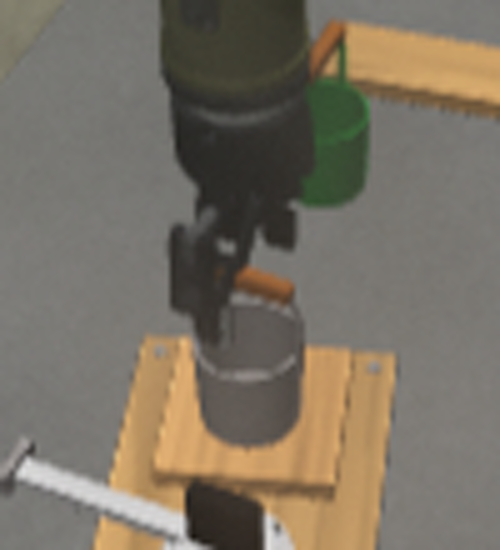

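Emit:
servo_tool:
  deltas:
    - [[0,0,0],[0,0,-0.001],60]
    - [[0,0,0],[0,0,-0.001],30]
    - [[0,0,0],[0,0,0],0]
    - [[0,0,0],[0,0,0],0]
    - [[0,0,0],[0,0,0],0]
    - [[0,0,0],[0,0,0],0]
    - [[0,0,0],[0,0,0],0]
  grip_force: 40

```text
time_s: 7.05
position: [615.0, -37.4, 309.9]
orientation: [[-0.998, 0.07, 0.0], [0.07, 0.998, -0.0], [-0.0, -0.0, -1.0]]
ft_force: [-0.6, -2.0, 4.1]
width: 13.2
```

Run:
```python
from st import *
f=z("side",(180,120,280,230),"s3.png",5)
```

```text
7.05 [ 0.572  0.741 -0.985  1.648  0.673  1.127  0.905] [615.  -37.4 309.9] [-0.6 -2.   4.1] [-0.38  0.14 -0.04]
176.00029602167928 13.179075925560314
```

View pics/s3.png

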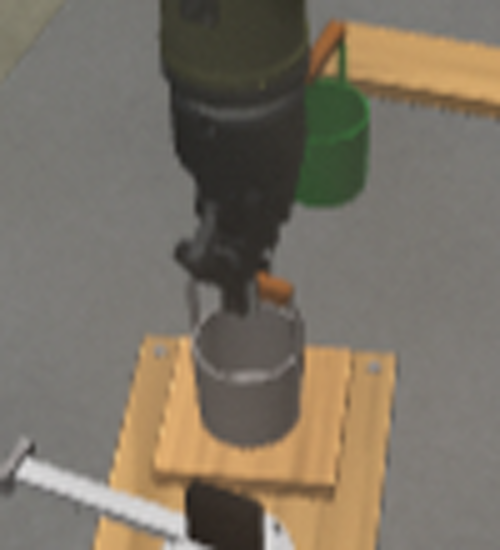

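Emit:
servo_tool:
  deltas:
    - [[0,0,0],[0,0,-0.005],0]
    - [[0,0,0],[0,0,-0.015],0]
    - [[0,0,0],[0,0,-0.02],0]
    - [[0,0,0],[0,0,-0.02],0]
    - [[0,0,0],[0,0,-0.01],0]
    - [[0,0,0],[0,0,0],0]

```text
time_s: 7.85
position: [615.0, -37.1, 380.7]
orientation: [[-0.998, 0.07, 0.002], [0.07, 0.998, -0.0], [-0.002, -0.0, -1.0]]
ft_force: [0.2, -0.3, -2.1]
width: 13.1
```

Run:
```python
from st import *
f=z("side",(180,90,280,230),"s4.png",4)
```

```text
7.85 [ 0.592  0.675 -1.031  1.556  0.6    1.254  0.968] [615.  -37.1 380.7] [ 0.2 -0.3 -2.1] [-0.01  0.06 -0.04]
176.00700377971282 13.082265659300935
```

View pics/s4.png

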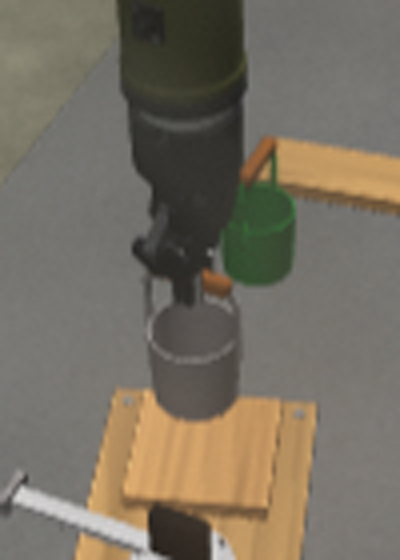

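The pot is lifted and hangs level. I'll carry it sideways and lower it.

Emit:
servo_tool:
  deltas:
    - [[0,0,0],[-0.001,-0.01,0],0]
    - [[0,0,0],[-0.002,-0.02,0],0]
    - [[0,0,0],[-0.003,-0.028,0],0]
    - [[0,0,0],[-0.003,-0.028,0],0]
    - [[0,0,0],[-0.003,-0.028,0],0]
    - [[0,0,0],[-0.002,-0.02,0],0]
    - [[0,0,0],[-0.001,-0.01,0.005],0]
    - [[0,0,0],[0,0,0.015],0]
    - [[0,0,0],[0,0,0.02],0]
    - [[0,0,0],[0,0,0.02],0]
    - [[0,0,0],[0,0,0.015],0]
    - [[0,0,0],[0,0,0.005],0]

```text
time_s: 9.4
position: [619.7, -181.7, 298.2]
orientation: [[-0.998, 0.069, -0.002], [0.069, 0.998, 0.0], [0.002, 0.0, -1.0]]
ft_force: [-0.3, -0.2, -1.6]
width: 13.3
```

Emit:
servo_tool:
  deltas:
    - [[0,0,0],[0,0,0.005],0]
    - [[0,0,0],[0,0,0.003],0]
    - [[0,0,0],[0,0,0.003],0]
    - [[0,0,0],[0,0,0],0]

```text
time_s: 9.9
position: [619.9, -182.0, 288.7]
orientation: [[-0.998, 0.07, 0.0], [0.07, 0.998, -0.0], [-0.0, -0.0, -1.0]]
ft_force: [-0.8, -0.3, -3.0]
width: 13.1
```

Run:
```python
from st import *
f=z("side",(180,80,280,220),"s5.png",4)
```

```text
9.9 [ 0.769  0.806 -0.975  1.586  0.716  1.143  1.127] [ 619.9 -182.   288.7] [-0.8 -0.3 -3. ] [ 0.06  0.02 -0.03]
176.0113004568572 13.122983462910572
```

View pics/s5.png

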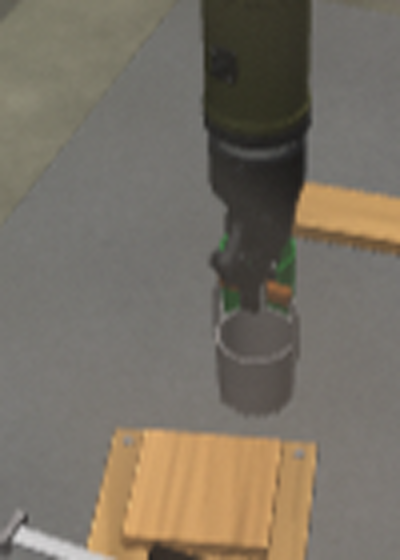

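Clear of everything. I'll lower slowly until the weight comes off.

Emit:
servo_tool:
  deltas:
    - [[0,0,0],[0,0,0.003],0]
    - [[0,0,0],[0,0,0.002],0]
    - [[0,0,0],[0,0,0],0]
    - [[0,0,0],[0,0,0],0]

```text
time_s: 10.45
position: [619.9, -181.9, 283.7]
orientation: [[-0.998, 0.07, 0.0], [0.07, 0.998, 0.0], [-0.0, 0.0, -1.0]]
ft_force: [0.2, -0.1, -2.9]
width: 13.2
```

Emit:
servo_tool:
  deltas:
    - [[0,0,0],[0,0,0.002],0]
    - [[0,0,0],[0,0,0],0]
    - [[0,0,0],[0,0,0],0]

```text
time_s: 10.82
position: [619.9, -181.9, 281.7]
orientation: [[-0.998, 0.07, 0.0], [0.07, 0.998, 0.0], [-0.0, 0.0, -1.0]]
ft_force: [0.7, 0.9, -2.5]
width: 13.2
```

Emit:
servo_tool:
  deltas:
    - [[0,0,0],[0,0,0.002],0]
    - [[0,0,0],[0,0,0],0]
    - [[0,0,0],[0,0,0],0]

```text
time_s: 11.2
position: [620.0, -182.0, 279.9]
orientation: [[-0.998, 0.07, 0.0], [0.07, 0.998, -0.0], [-0.0, -0.0, -1.0]]
ft_force: [-0.7, -1.2, -0.2]
width: 13.2
```

Emit:
servo_tool:
  deltas:
    - [[0,0,0],[0,0,0.001],0]
    - [[0,0,0],[0,0,0],0]
    - [[0,0,0],[0,0,0],0]

```text
time_s: 11.58
position: [620.1, -182.0, 279.8]
orientation: [[-0.998, 0.07, 0.001], [0.07, 0.998, -0.001], [-0.001, -0.001, -1.0]]
ft_force: [-2.0, -1.1, 7.0]
width: 13.0
```

In contact with the bench (7 N). Opening.

Emit:
servo_tool:
  deltas:
    - [[0,0,0],[0,0,0],30]
    - [[0,0,0],[0,0,0],50]
    - [[0,0,0],[0,0,0],60]
    - [[0,0,0],[0,0,0],60]
    - [[0,0,0],[0,0,0],60]
    - [[0,0,0],[0,0,0],60]

```text
time_s: 12.32
position: [619.9, -181.9, 278.7]
orientation: [[-0.998, 0.07, -0.0], [0.07, 0.998, 0.0], [0.0, 0.0, -1.0]]
ft_force: [-0.1, -0.2, -0.9]
width: 51.3
```

Run:
```python
from st import *
f=z("side",(180,80,280,220),"s6.png",4)
```

```text
12.325 [ 0.766  0.816 -0.968  1.596  0.727  1.126  1.118] [ 619.9 -181.9  278.7] [-0.1 -0.2 -0.9] [-0.04  0.03 -0.04]
176.01439704470238 51.25851988177537
```

View pics/s6.png

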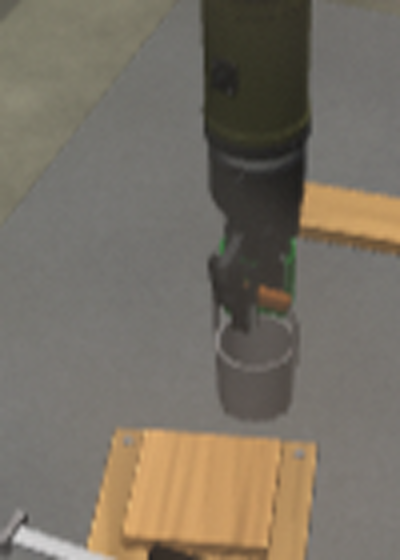

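Emit:
servo_tool:
  deltas:
    - [[0,0,0],[0,0,-0.01],60]
    - [[0,0,0],[0,0,-0.02],60]
    - [[0,0,0],[0,0,-0.03],60]
    - [[0,0,0],[0,0,-0.03],60]
    - [[0,0,0],[0,0,-0.02],60]
    - [[0,0,0],[0,0,0],60]

```text
time_s: 13.12
position: [620.2, -181.5, 390.8]
orientation: [[-0.998, 0.07, 0.003], [0.07, 0.998, -0.001], [-0.003, -0.001, -1.0]]
ft_force: [-0.6, -0.8, -1.0]
width: 51.1
```

Emit:
servo_tool:
  deltas:
    - [[0,0,0],[0.005,0.02,0],100]
    - [[0,0,0],[0.006,0.029,0],100]
    - [[0,0,0],[0.006,0.029,0],100]
    - [[0,0,0],[0.006,0.029,0],100]
    - [[0,0,0],[0.006,0.029,0],100]
    - [[0,0,0],[0.006,0.029,0],100]
    - [[0,0,0],[0.006,0.029,0],100]
    - [[0,0,0],[0.006,0.029,0.02],100]
    - [[0,0,0],[0.005,0.02,0.03],100]
    - [[0,0,0],[0.005,0.015,0.03],100]
    - [[0,0,0],[0,0,0],100]
    - [[0,0,0],[0,0,0],100]

```text
time_s: 14.62
position: [581.0, 79.5, 309.1]
orientation: [[-0.998, 0.069, -0.0], [0.069, 0.998, 0.0], [0.0, 0.0, -1.0]]
ft_force: [0.3, 0.2, 0.4]
width: 85.5
```

Run:
```python
from st import *
f=z("side",(160,80,290,240),"s7.png",4);f=z("top",(190,110,340,220),"t7.png",5)
print(R.T@(np.array([581,79,230])-s["position"]))
```

```text
14.625 [ 0.396  0.699 -0.98   1.731  0.653  1.075  0.697] [581.   79.5 309.1] [0.3 0.2 0.4] [-0.02  0.   -0.02]
176.0330496916011 85.45720797246638
[-0.08279672 -0.52864482 79.10286015]
```

View pics/s7.png

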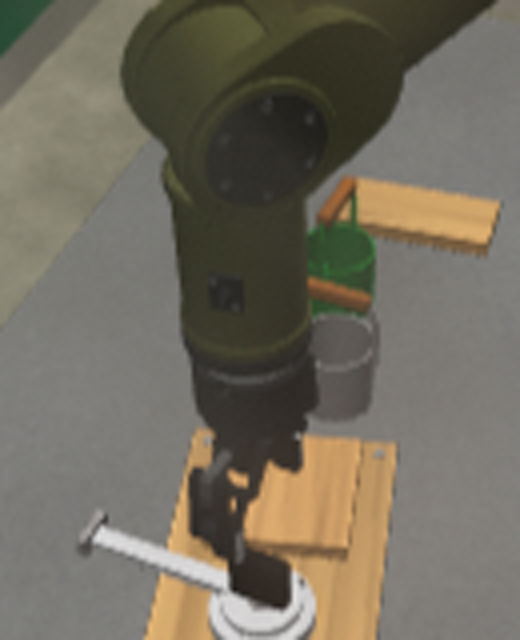

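View pics/t7.png

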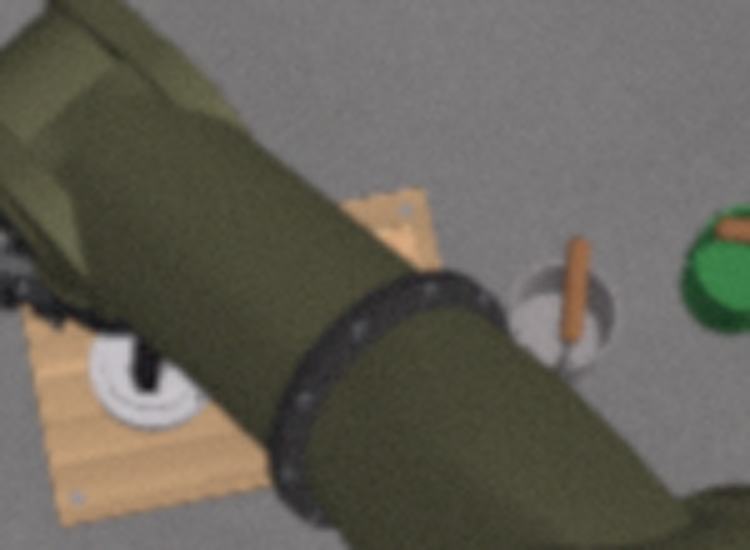

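The pot stands upright, and the gripper is above the knob bar. Going down and gripping lightly.

Emit:
servo_tool:
  deltas:
    - [[0,0,0],[0,0,0.02],100]
    - [[0,0,0],[0,0,0.025],100]
    - [[0,0,0],[0,0,0.02],100]
    - [[0,0,0],[0,0,0.01],100]
    - [[0,0,0],[0,0,0.003],100]
    - [[0,0,0],[0,0,0],60]
    - [[0,0,0],[0,0,0],40]
    - [[0,0,0],[0,0,0],0]
    - [[0,0,0],[0,0,0],0]
    - [[0,0,0],[0,0,0],0]
    - [[0,0,0],[0,0,0],0]
    - [[0,0,0],[0,0,0],0]
  grip_force: 40

```text
time_s: 16.23
position: [581.1, 79.4, 231.1]
orientation: [[-0.998, 0.07, 0.0], [0.07, 0.998, -0.0], [-0.0, -0.0, -1.0]]
ft_force: [-1.3, -0.6, 5.0]
width: 15.5
```

Run:
```python
from st import *
f=z("side",(160,120,290,280),"s8.png",3.7)
```

```text
16.225 [ 0.352  0.785 -0.904  1.808  0.76   0.938  0.609] [581.1  79.4 231.1] [-1.3 -0.6  5. ] [-0.19  0.18 -0.02]
176.00812924852946 15.530910558005838
```

View pics/s8.png

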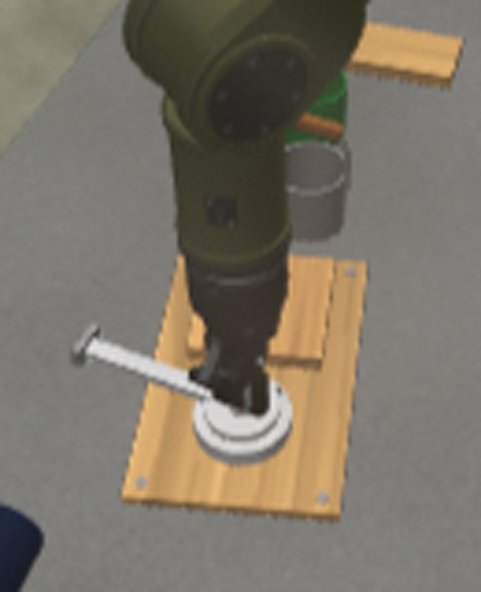

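Emit:
servo_tool:
  deltas:
    - [[0,0,3],[0,0,0],0]
    - [[0,0,3],[0,0,0],0]
    - [[0,0,3],[0,0,0],0]
    - [[0,0,3],[0,0,0],0]
    - [[0,0,3],[0,0,0],0]
    - [[0,0,3],[0,0,0],0]
    - [[0,0,3],[0,0,0],0]
    - [[0,0,3],[0,0,0],0]
    - [[0,0,0],[0,0,0],0]
    - [[0,0,0],[0,0,0],0]
  grip_force: 50

```text
time_s: 17.52
position: [581.4, 80.6, 231.1]
orientation: [[-0.884, 0.467, 0.002], [0.467, 0.884, 0.002], [-0.0, 0.003, -1.0]]
ft_force: [2.3, 4.5, 1.8]
width: 15.4
```

Run:
```python
from st import *
f=z("side",(160,120,290,280),"s9.png",3.7)
```

```text
17.525 [ 0.298  0.747 -0.798  1.808  0.68   0.882  0.264] [581.4  80.6 231.1] [2.3 4.5 1.8] [ 0.81 -0.2  -0.01]
152.14890819923787 15.395237083291626
```

View pics/s9.png

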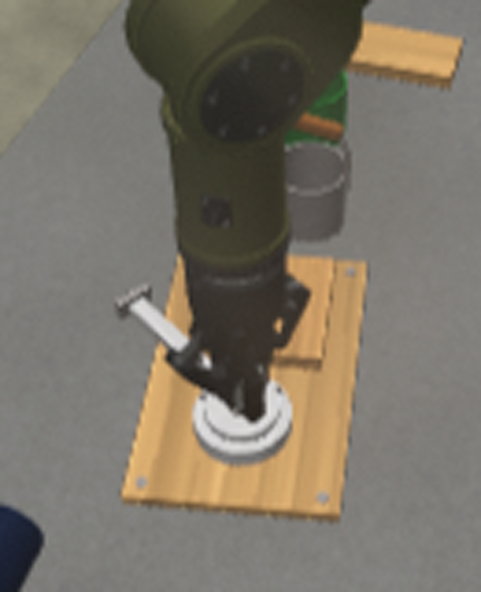

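First click: the tool has turned 24°, the arm is at the matching angle and there is no residual torque about z. Going on to the second stop.

Emit:
servo_tool:
  deltas:
    - [[0,0,3],[0,0,0],0]
    - [[0,0,3],[0,0,0],0]
    - [[0,0,3],[0,0,0],0]
    - [[0,0,3],[0,0,0],0]
    - [[0,0,3],[0,0,0],0]
    - [[0,0,3],[0,0,0],0]
    - [[0,0,3],[0,0,0],0]
    - [[0,0,3],[0,0,0],0]
    - [[0,0,0],[0,0,0],0]
    - [[0,0,0],[0,0,0],0]

```text
time_s: 18.82
position: [582.1, 81.7, 231.2]
orientation: [[-0.618, 0.786, 0.004], [0.786, 0.618, 0.005], [0.001, 0.006, -1.0]]
ft_force: [6.4, 8.4, -3.2]
width: 15.6
```

Run:
```python
from st import *
```

```text
18.825 [ 0.238  0.715 -0.687  1.807  0.593  0.831 -0.074] [582.1  81.7 231.2] [ 6.4  8.4 -3.2] [ 1.32 -0.89  0.01]
128.1938402881971 15.633581692480476
```

Emit:
servo_tool:
  deltas:
    - [[0,0,3],[0,0,0],0]
    - [[0,0,3],[0,0,0],0]
    - [[0,0,3],[0,0,0],0]
    - [[0,0,3],[0,0,0],0]
    - [[0,0,3],[0,0,0],0]
    - [[0,0,3],[0,0,0],0]
    - [[0,0,3],[0,0,0],0]
    - [[0,0,3],[0,0,0],0]
    - [[0,0,0],[0,0,0],0]
    - [[0,0,0],[0,0,0],0]
    - [[0,0,0],[0,0,0],0]
    - [[0,0,0],[0,0,0],0]

```text
time_s: 20.32
position: [583.2, 82.2, 231.2]
orientation: [[-0.246, 0.969, 0.007], [0.969, 0.245, 0.006], [0.004, 0.008, -1.0]]
ft_force: [11.1, 10.2, -6.7]
width: 15.4
```

Run:
```python
from st import *
f=z("side",(160,120,290,280),"s10.png",3.7); 
f=z("top",(190,110,340,220),"t10.png",5)
for n in("side","top"):
    for t in ["stop_tip","pot_center","jigsaw","clamp","offcut","pencil"]: 
        if n=="top": f=robot.grab_frame(n)
        print(n,t,[(np.round(r["pixel"]),round(r["confidence"],2)) for r in robot.tip_of(n,t)])
```

```text
20.325 [ 0.173  0.688 -0.573  1.807  0.501  0.787 -0.407] [583.2  82.2 231.2] [11.1 10.2 -6.7] [ 1.56 -1.72  0.09]
104.2120233604482 15.431843000075329
side stop_tip [(array([145., 316.]), 0.47)]
side pot_center [(array([244., 173.]), 0.55), (array([244., 148.]), 0.45)]
side jigsaw [(array([266., 136.]), 0.74), (array([144., 316.]), 0.56)]
side clamp []
side offcut [(array([264., 137.]), 0.71)]
side pencil [(array([333., 156.]), 0.42)]
top stop_tip []
top pot_center [(array([338., 164.]), 0.92), (array([304., 174.]), 0.91)]
top jigsaw [(array([133., 148.]), 0.67)]
top clamp [(array([ 98., 238.]), 0.61)]
top offcut [(array([381., 181.]), 0.72)]
top pencil [(array([374., 268.]), 0.7)]
```

View pics/s10.png

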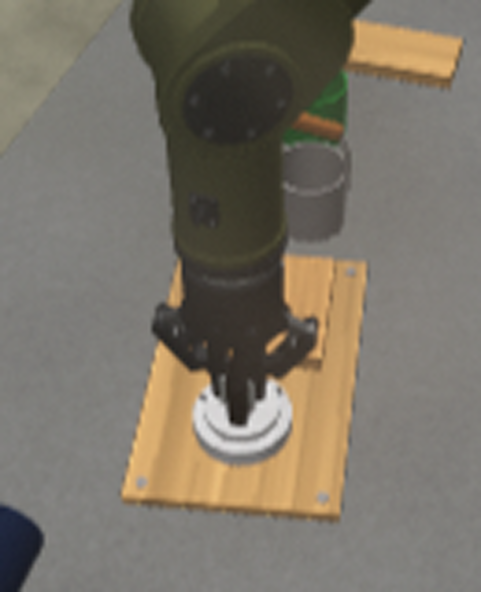

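View pics/t10.png

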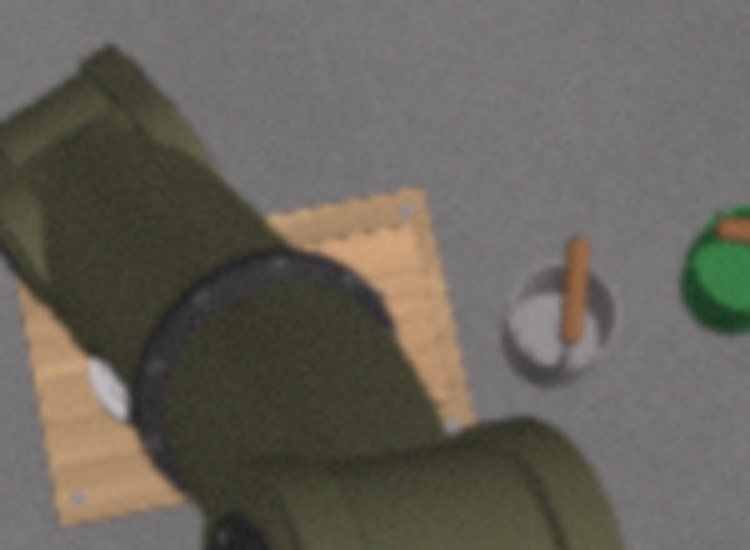

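Run:
```python
from st import *
print(s["joint_velocities"].round(3)); print(robot.job_done())
```

```text
21.325 [ 0.173  0.688 -0.573  1.807  0.501  0.787 -0.407] [583.2  82.3 231.2] [12.1 10.8 -6.1] [ 1.58 -1.73  0.05]
104.21636924638993 15.681723154823107
[-0.    -0.     0.001  0.001  0.001 -0.003  0.001]
the job is handed in; nothing more can be done
None
```

I moved the glue pot off the work rest and turned the knob clockwise to the third stop. I handed the job in at about 21 s with the gripper still holding the knob. No verdict was reported.

- **Pot:** I lifted it by its handle and set it down upright at about (620, −182) mm, roughly 264 mm from the knob's axis. I lowered it until it touched the bench before letting go. The last pictures show it still standing there.
- **Knob:** I turned it in three steps of 24°. The gripper turned 71.8° in all (from 176.0° to 104.2°), and the torque about the turning axis was near zero after each step. At the end the arm was still and the fingers were closed on the bar at 15.5 mm.
- **Other things on the bench:** the networks' detections of the jigsaw, clamp, offcut and pencil in the top view stayed within about 4 px of where they started.

**Checks that failed or disagreed:**
- **Stop arm not seen:** the robot arm hid the stop arm in both final views. The third stop is therefore inferred from the gripper's turn and the torque. I checked the stop arm by eye only after the first click.
- **Side force:** about 16 N of sideways force built up at the wrist while turning, because the grip was 1–3 mm off the knob's axis. This is well under the limits.
- **False detections:** the side view gave a wrong low-confidence location for the stop tip and a wrong first location for the jigsaw, and it found no clamp. I did not use these.

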